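# Lock the stake in its holder with the keeper

## Robot

A 6-joint arm with a two-finger parallel gripper is mounted at the origin on the work surface. World frame = base frame: x ahead of the robot, y to its left, z up, the work surface at z = 0. Lengths are in m, angles in rad, forces in N, time in s.
With the tool pointing down it reaches from about 0.425 to 0.95 m from the base axis. Payload 3.5 kg.
Tool frame: the origin (TCP) lies on the centre line of the jaws, within the pads' length; the fingertips stand 11 mm ahead of it and the grasp point (between the pads) lies 8 mm behind it; z points along the fingers, y is the line along which they close (so a half turn about z gives the same grasp; the last joint's range is limited). The gripper opens to 85 mm and grips with 20 to 120 N. Pads are 22 mm wide; open, the fingers measure 114 mm over their backs; the gripper's body (76 mm by 85 mm) begins 54 mm behind the grasp point. The pads swing forward as they close: fully open they stand 13 mm farther back than shut.
Start: joints at [0.965, 0.286, 1.577, -0, 1.279, -0.15], TCP at [0.297, 0.606, 0.242] pointing down, gripper open.
Joint ranges: [-2.77, 2.77], [-0.9, 2.22], [0.21, 2.48], [-1.53, 4.67], [0.24, 2.81], [-2.84, 2.84]. Speed limits (rad/s): [2.79, 2.79, 3.14, 3.14, 3.14, 3.14].

## Interface

Orientations are given as a unit quaternion [x, y, z, w].
In Python, from plant import ctrl gives the robot as it stands.
- The arm moves only by the tool step_arm, never from a script. Its argument "motion" is a list of rows, each an object with "offset": the shift along the tool's x, y, z in m, a list of three; "twist": the turn about the tool's z in degrees. A call has 1 to 12 rows; each row is the pose to reach, as a shift and turn from the pose commanded when the call began, along the tool's axes at that moment; what a row does not reach only later rows make up. A row lasts 1/10 s, in which the tool goes at most 50 mm and 8.59 degrees, less where a joint would pass 70% of its speed; a pose out of reach is approached as far as the arm can. A call with a gripper value outside its range is refused whole. "gripper" is the finger opening in m, from 0 to 0.0854, set as the call begins (left out, the last holds). The fingers move at their own pace and stop on an object; "grip_force" is the grip in N (left out, the last holds). Time passes only in rows, so rows that repeat a pose let the fingers close. It gives the time, the measured TCP pose, the force, the opening and the grip force at its end, in the units of the state.
- ctrl.get_state(): the state, without advancing time (a new reading comes with each control period).
- ctrl.read_camera(name): name is "scene" or "top" or "wrist"; returns the picture (400x640x3 uint8, blue, green, red); there is no depth.
- ctrl.calibration(name): a dict with "fx", "fy", "cx", "cy" (pixels), "cam_to_world" (4x4, takes a point from camera to world coordinates). Camera axes: x right, y up, looking along -z (the intrinsics and any distortion apply to the point x, -y, -z); pixel columns grow to the right and rows downward; lengths in m; the calibration is good to about 2 mm. The wrist camera is an equidistant fisheye: a pixel r from the principal point sees the ray r / f radians off the axis. A picture is of the moment at which its call begins: read the wrist's pose just before it. calibration takes no time and is no camera call; for the wrist camera it gives the pose at the moment of the call.
- ctrl.sign_off(): hands the job in; it is judged then, once.
The state is a dict: "time": time; "qpos": joint angles; "dq": joint speeds; "joint_efforts": joint torques, N m; "eef_pos": TCP position; "tcp_rot": TCP orientation; "contact_force": force on the tool from outside, world axes, zero at the start; "wrist_torque": the same for the moment, N m; "opening": opening from 0.0 (shut) to 1.0 (fully open); "finger_force": force on a finger pad.
Only numpy, scipy, OpenCV 4.12 (cv2) and the standard library are available. Lean on these libraries where they do the work, as an engineer would, in place of code of your own. Each camera call takes 0.05 s, during which the arm holds its last target. There are 200 camera calls.

## Task

Lock the hammering stake in its holder: with the loose steel keeper, press the holder's spring plunger down into the block, then slide the keeper under the two lips until its nose is pushed up snug against the end stop, and let go so that the keeper stays there and traps the plunger. Press and slide gently: do not force the holder or ram the end stop, and leave the copper pot, the hammer and the copper blank where they are.

Things in the scene. Friction and masses are not known exactly. Their poses are not given: they have to be found in the camera images.
- holder: Fixed dark steel block 132 (x) x 80 (y) mm with 12 mm high foot lugs, on a plywood packing board 150 x 144 mm. Origin: centre of the block's underside, 4 to 16 mm above the bench. Its flat top, the deck, is 45 mm higher. Its +x is the way the keeper slides home; a bright stake with a 44 mm head sticks out there. The plunger is on the origin's axis. Behind the lips (x -66 to -16 mm) the deck is bare.
- lips (a point): Point on the deck midway between the two lips, on the plunger's axis, 45 mm above the holder's origin. One lip at each side (+y, -y), x -16 to 16 mm of the holder: side walls at y = +-23.5 mm, lips hanging inward to y = +-15 mm (30 mm slot open above), lip undersides 7.5 mm and lip tops 14 mm above the deck.
- end_stop: Small steel block fixed on the deck at the holder's +x end, 10 (x) x 34 (y) x 12 mm high. Origin: on the deck, middle of the face that looks to the plunger, 54 mm from the plunger's axis in the holder's +x. The keeper's nose must come to bear on this face; sliding friction hides the touch a little, and over 12 N on it is ramming.
- plunger (a joint): How far the spring plunger is pressed (m): 0 = out, its top 12 mm above the deck; 0.012 = flush with the deck; it can go 2 mm farther. Vertical steel pin, 18 mm diameter. Spring: 6 N to start, 13 N at flush. Springs back up when let go; cannot be pushed in from the side. Over 35 N in all on the holder is forcing it.
- plunger_top (a point): Centre of the plunger's flat top.
- keeper: Loose bright steel spade-shaped plate, 0.2 kg, 6 mm thick, lying flat, post up. Wide part 44 mm (y) from x -36 to 0 mm; narrow nose 24 mm wide from x 0 to +36 mm. A square post 16 x 16 mm stands at the origin, its top 52 mm above the underside. Origin: on the underside, on the post's axis. The nose points to its +x.
- keeper_post (a point): Centre of the post's top, 52 mm above the keeper's underside. Grip the post with the fingertips at least 12 mm above the plate (18 mm above the underside), so that they pass over the lips.
- start (a point): Point on the deck where the keeper's origin goes down, level and nose along the holder's +x: 22 mm behind the plunger's axis (about 4 mm either way will do). There the nose covers the plunger and the wide part is clear of the lips. Only when pressed down to the deck can it slide on.
- home (a point): Point on the deck where the keeper's origin ends, 18 mm past the plunger's axis, 40 mm past the start, the nose against the end stop and the wide part under the lips (3 mm play across, 1.5 mm in height). Let go here, the plunger lifts the keeper 1.5 mm against the lips and stays about 10.5 mm pressed.
- pot: Bystander: hourglass-shaped copper pot, 80 mm wide, 74 mm high, standing. Origin: centre of its underside.
- hammer: Bystander: hammer lying on the bench. Origin: under its middle.
- blank: Bystander: round copper blank, 96 mm across, 8 mm thick, lying flat. Origin: centre of its underside.
Not all that is in view belongs to the job. Of the things like the keeper, leave any that is purple or red; of the rest the smaller one is meant.

How it is judged:
On the way, in this order (a step that is already met when the one before it is completed fails the run):
1. the plunger is pressed in at least 9 mm by the keeper lying along the holder above it, with the wide part still behind the lips (value of joint plunger above 0.009 m and x of keeper in the frame of holder between -0.04 and -0.01 m and horizontal distance between keeper and plunger_top below 0.04 m and angle between the x axis of keeper and the x axis of holder, either way round below 0.2 rad), for 0.1 s.
2. the keeper's nose bears on the end stop with at least 1 N, the plunger still pressed in at least 8 mm (contact force between keeper and end_stop above 1 N and value of joint plunger above 0.008 m and x of keeper in the frame of holder above 0.015 m), for 0.02 s.
At the end, for the whole second after the job is handed in: The keeper is home under both lips (within 2 mm of the end stop, within 4 mm sideways, flat on or up to 5 mm over the deck), the plunger is held in at least 8 mm by it, the keeper is at rest and the fingers have let go (x of keeper in the frame of holder between 0.016 and 0.021 m and y of keeper in the frame of holder between -0.004 and 0.004 m and z of keeper in the frame of holder between 0.043 and 0.05 m and angle between keeper's own z axis and vertical below 0.12 rad and value of joint plunger above 0.008 m and linear speed of keeper below 0.01 m/s and contact force between the fingers and keeper below 0.1 N); the robot touches nothing.
It fails at once if the holder (with its plunger and stop) was forced: more than 35 N against it by anything (contact force between holder and anything else above 35 N).
It fails at once if the end stop was rammed: more than 12 N against it (contact force between end_stop and anything else above 12 N).
It fails at once if the copper pot was disturbed (more than 15 mm) (distance of pot from where it was at the start of the episode above 0.015 m).
It fails at once if the hammer was disturbed (more than 15 mm) (distance of hammer from where it was at the start of the episode above 0.015 m).
It fails at once if the copper blank was disturbed (more than 15 mm) (distance of blank from where it was at the start of the episode above 0.015 m).
It also fails if it takes over 48 s, if anything falls off the work surface, if the arm or the gripper's body presses on something with over 40 N, if the wrist force passes 120 N, or if a joint passes its speed limit or range.

## Working session

There is one attempt and no reset: what is moved stays moved. The work goes in short steps, Python scripts to look and compute and a tool call to move; the robot and the scene stay as the last step left them, time stands still between calls to the robot, and variables do not carry over. Pictures are saved under pics/ and viewed, at most 10 in all, crops included, and the job is handed in when it is done.

Besides the shell and the picture viewer there is one more tool, called after ">>>" as name(argument=value, ...) on one line, values as JSON. step_arm: Moves the arm, as the interface text tells. Its arguments: {"type":"object","properties":{"motion":{"type":"array"},"gripper":{"type":"number"},"grip_force":{"type":"number"}},"required":["motion"]}

```bash
ls; mkdir -p pics
cat > h.py <<'E'
import numpy as np, cv2
from plant import ctrl
def ray(cal,u,v,fish=False):
    x=(u-cal['cx'])/cal['fx']; y=(v-cal['cy'])/cal['fy']
    if fish:
        r=np.hypot(x,y); s=np.sin(r)/r if r>1e-9 else 1.; d=np.array([x*s,-y*s,-np.cos(r)])
    else: d=np.array([x,-y,-1.])
    T=np.array(cal['cam_to_world']); return T[:3,3],T[:3,:3]@d
def plane(cal,u,v,z,fish=False):
    o,d=ray(cal,u,v,fish); return o+d*(z-o[2])/d[2]
E
python3 - <<'E'
from h import *
a=ctrl.read_camera('scene');b=ctrl.read_camera('top');
cv2.imwrite('pics/scene.png',a);cv2.imwrite('pics/top.png',b)
for n in('scene','top'):
    c=ctrl.calibration(n);print(n,{k:(np.round(v,4).tolist() if k=='cam_to_world' else v) for k,v in c.items()})
s=ctrl.get_state();print(s)
E
```

```text
pics
scene {'fx': 510.5061783292592, 'fy': 510.5061783292592, 'cx': 314.5038160015512, 'cy': 202.17720744083732, 'cam_to_world': [[-0.8392, -0.4449, 0.3128, 0.9261], [0.5438, -0.6906, 0.4769, 0.6279], [0.0038, 0.5703, 0.8214, 1.0978], [0.0, 0.0, 0.0, 1.0]]}
top {'fx': 372.6919519012803, 'fy': 372.6919519012803, 'cx': 321.4829704633598, 'cy': 198.95974183842128, 'cam_to_world': [[-0.0197, 0.9913, -0.1304, 0.4475], [-0.9998, -0.019, 0.0064, 0.024], [0.0039, 0.1305, 0.9914, 0.9796], [0.0, 0.0, 0.0, 1.0]]}
{'time': 0.1, 'qpos': array([ 9.64992752e-01,  2.87082529e-01,  1.57802615e+00,  1.32772562e-05,
        1.27860198e+00, -1.49951806e-01]), 'dq': array([-0.00063807, -0.00105608, -0.00365568, -0.00055644,  0.00017491,
       -0.00131771]), 'joint_efforts': array([ 1.70567277e-03, -4.07296264e+01, -2.93700796e+01, -7.32371927e-05,
        3.41201237e-03,  1.28917617e-05]), 'eef_pos': array([0.29676767, 0.60562964, 0.24108425]), 'tcp_rot': array([ 2.25959281e-01,  9.74136172e-01, -9.81946666e-04, -3.96625188e-04]), 'contact_force': array([-1.11640046, -0.15541771,  0.49081214]), 'wrist_torque': array([-0.00340534,  0.04030575,  0.04234754]), 'finger_force': 0.0, 'opening': 1.00267556985995}
```

View pics/scene.png

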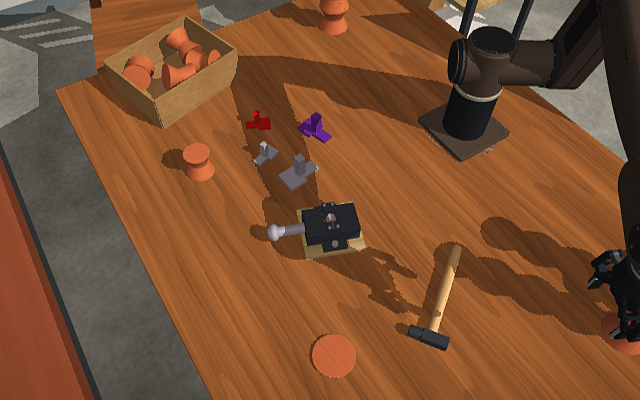

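View pics/top.png

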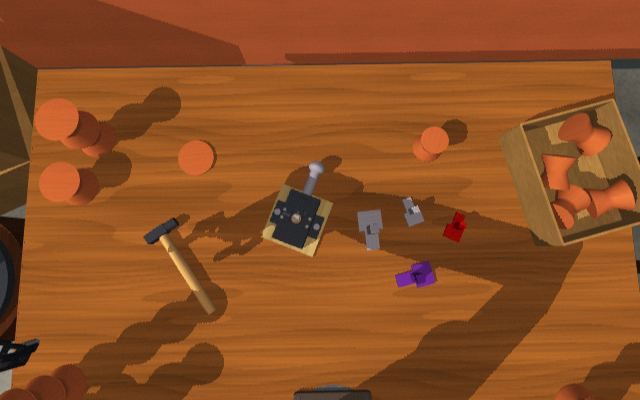

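The top view shows the holder at about (297,217) with its stake pointing to (315,170). The two grey keepers are at (370,228), the larger, and (412,211), the smaller and the one meant. Next I'll enlarge both areas.

Run:
```python
from h import *
b=cv2.imread('pics/top.png');a=cv2.imread('pics/scene.png')
A=cv2.resize(b[150:270,250:450],None,fx=4,fy=4,interpolation=cv2.INTER_CUBIC)[:, :800]
cv2.imwrite('pics/topc.png',A)
A=cv2.resize(a[120:260,230:390],None,fx=4,fy=4,interpolation=cv2.INTER_CUBIC)
cv2.imwrite('pics/scenec.png',A)
```

```text
(no output)
```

View pics/topc.png

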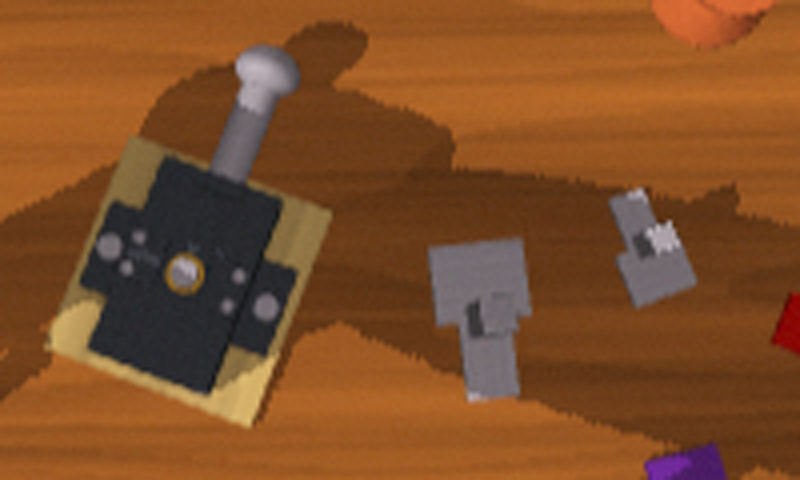

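View pics/scenec.png

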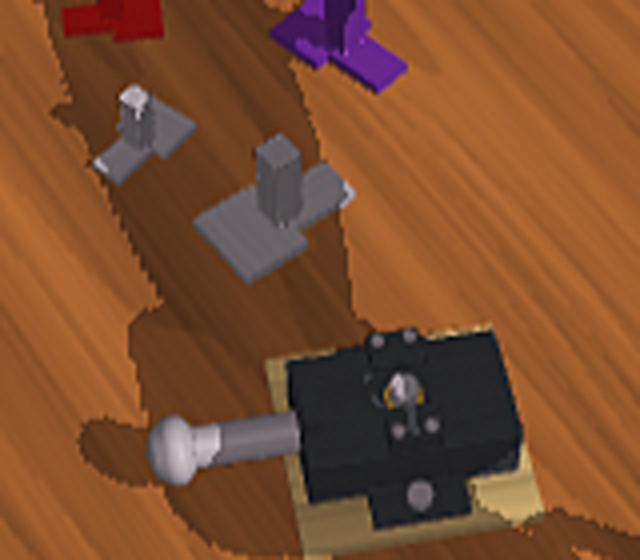

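The crops show the small keeper's post top at (661,239) in the top crop. Its nose tip is mid (628,195) and its tail mid (666,296). The plunger is at (184,272) in the top crop and (403,386) in the scene crop; the deck corners are clear.

```bash
cat >> h.py <<'E'
def tri(c1,p1,c2,p2):
    o1,d1=ray(c1,*p1);o2,d2=ray(c2,*p2)
    t,*_=np.linalg.lstsq(np.c_[d1,-d2],o2-o1,rcond=None)
    a,b=o1+d1*t[0],o2+d2*t[1];return (a+b)/2,np.linalg.norm(a-b)
E
python3 - <<'E'
from h import *
T=ctrl.calibration('top');S=ctrl.calibration('scene')
t=lambda u,v:(u/4+250-.375,v/4+150-.375); s=lambda u,v:(u/4+230-.375,v/4+120-.375)
print('plunger',tri(T,t(184,272),S,s(403,386)))
print('post',tri(T,t(661,239),S,s(135,96)))
print('head',tri(T,t(267,72),S,s(172,450)))
p=lambda u,v,z:plane(T,*t(u,v),z)[:2]
print('post052',p(661,239,.052)); n=p(628,195,.006);k=p(666,296,.006);print(n,k,np.linalg.norm(n-k),np.degrees(np.arctan2(*(n-k)[::-1])))
for z in(.05,.055,.06):
  c=[p(*q,z) for q in((167,155),(283,195),(210,394),(90,348))]
  print(z,[np.linalg.norm(c[i]-c[i-1]).round(4) for i in range(4)],np.mean(c,0),[np.degrees(np.arctan2(*(a)[::-1])).round(1) for a in (c[0]-c[3],c[1]-c[2])],p(184,272,z+.012))
st=ctrl.get_state()
from scipy.spatial.transform import Rotation as R
print(R.from_quat(st['tcp_rot']).as_matrix().round(3))
C=ctrl.calibration('wrist');print(C)
E
```

```text
plunger (array([0.52260831, 0.0827355 , 0.06374004]), np.float64(0.0004025605479091234))
post (array([ 0.53906594, -0.21560971,  0.05220608]), np.float64(0.0011404033718142351))
head (array([0.65447997, 0.0291784 , 0.03264622]), np.float64(0.0009567246412163874))
post052 [ 0.53865122 -0.21526878]
[ 0.57272605 -0.20688264] [ 0.50569966 -0.22844314] 0.07040875045017574 17.831521909915725
0.05 [np.float64(0.1298), np.float64(0.0775), np.float64(0.132), np.float64(0.0798)] [0.52378092 0.08116572] [np.float64(-22.1), np.float64(-21.1)] [0.52290894 0.08272157]
0.055 [np.float64(0.1291), np.float64(0.0771), np.float64(0.1313), np.float64(0.0794)] [0.52337044 0.08085809] [np.float64(-22.1), np.float64(-21.1)] [0.52249784 0.08240144]
0.06 [np.float64(0.1284), np.float64(0.0767), np.float64(0.1306), np.float64(0.0789)] [0.52295996 0.08055047] [np.float64(-22.1), np.float64(-21.1)] [0.52208674 0.08208132]
[[-0.898  0.44  -0.001]
 [ 0.44   0.898 -0.002]
 [ 0.    -0.002 -1.   ]]
{'fx': 309.70691628693146, 'fy': 309.70691628693146, 'cx': 316.83007538960226, 'cy': 199.31751605402104, 'cam_to_world': array([[ 0.44095675, -0.85184177, -0.28270611,  0.22259462],
       [ 0.89752598,  0.41778528,  0.14107651,  0.6417868 ],
       [-0.00206441, -0.31594472,  0.94877535,  0.37213783],
       [ 0.        ,  0.        ,  0.        ,  1.        ]])}
```

>>> step_arm(motion=[{"offset": [-0.02, -0.022, 0], "twist": 2}, {"offset": [-0.05, -0.055, 0], "twist": 6}, {"offset": [-0.08, -0.088, 0], "twist": 10}, {"offset": [-0.11, -0.12, 0], "twist": 14}, {"offset": [-0.14, -0.152, 0], "twist": 18}, {"offset": [-0.17, -0.185, 0], "twist": 22}, {"offset": [-0.2, -0.218, 0], "twist": 26}, {"offset": [-0.23, -0.25, 0], "twist": 30}, {"offset": [-0.26, -0.283, 0], "twist": 34}, {"offset": [-0.29, -0.316, 0], "twist": 38}, {"offset": [-0.32, -0.349, 0], "twist": 42}, {"offset": [-0.34, -0.371, 0], "twist": 46}], gripper=0.055, grip_force=60)

```text
time: 1.3
eef_pos: [0.4391, 0.1209, 0.242]
tcp_rot: [0.59, 0.807, -0.0, 0.0]
contact_force: [0.0, 0.7, 0.5]
opening: 0.642
finger_force: 0.0
```

>>> step_arm(motion=[{"offset": [-0.035, -0.001, 0.0]}, {"offset": [-0.075, -0.001, 0.01]}, {"offset": [-0.115, -0.002, 0.02]}, {"offset": [-0.155, -0.003, 0.03]}, {"offset": [-0.195, -0.004, 0.04]}, {"offset": [-0.235, -0.005, 0.05]}, {"offset": [-0.275, -0.006, 0.06]}, {"offset": [-0.315, -0.007, 0.07]}, {"offset": [-0.34, -0.007, 0.08]}, {"offset": [-0.351, -0.007, 0.08]}, {"offset": [-0.351, -0.007, 0.08]}, {"offset": [-0.351, -0.007, 0.08]}])

```text
invalid input at $.motion[0]: expected keys offset, twist
```

Run:
```python
from h import *
C=ctrl.calibration('wrist');a=ctrl.read_camera('wrist');cv2.imwrite('pics/w1.png',a)
np.save('w1cal.npy',C['cam_to_world']);s=ctrl.get_state();print(s['eef_pos'],s['tcp_rot'],s['contact_force'])
```

```text
[0.44019664 0.11833175 0.24206178] [ 0.59213448  0.80583751 -0.00116689  0.00114283] [ 1.03316796 -0.97427219  0.70944272]
```

View pics/w1.png

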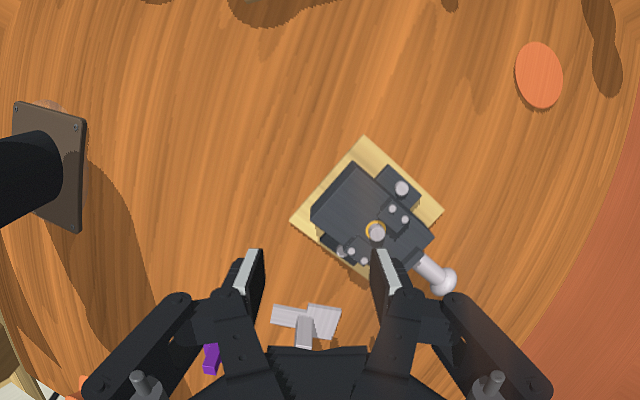

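The move was refused because it had no twist. The picture was taken from over the holder: plunger top at about (377,233), stake head at (442,280), and the larger keeper at (305,320).

>>> step_arm(motion=[{"offset": [-0.035, -0.001, 0.0], "twist": 0}, {"offset": [-0.075, -0.001, 0.01], "twist": 0}, {"offset": [-0.115, -0.002, 0.02], "twist": 0}, {"offset": [-0.155, -0.003, 0.03], "twist": 0}, {"offset": [-0.195, -0.004, 0.04], "twist": 0}, {"offset": [-0.235, -0.005, 0.05], "twist": 0}, {"offset": [-0.275, -0.006, 0.06], "twist": 0}, {"offset": [-0.315, -0.007, 0.07], "twist": 0}, {"offset": [-0.34, -0.007, 0.08], "twist": 0}, {"offset": [-0.348, -0.007, 0.08], "twist": 0}, {"offset": [-0.348, -0.007, 0.08], "twist": 0}, {"offset": [-0.348, -0.007, 0.08], "twist": 0}])

```text
time: 2.55
eef_pos: [0.5392, -0.2091, 0.1625]
tcp_rot: [0.588, 0.809, 0.0, -0.0]
contact_force: [-0.1, 0.0, 0.4]
opening: 0.64
finger_force: 0.0
```

Run:
```python
from h import *
C=ctrl.calibration('wrist');a=ctrl.read_camera('wrist');cv2.imwrite('pics/w2.png',a)
np.save('w2cal.npy',C['cam_to_world']);s=ctrl.get_state();print(s['eef_pos'],s['tcp_rot'],s['contact_force'])
```

```text
[ 0.53923214 -0.20883752  0.16271328] [5.88144009e-01 8.08756206e-01 1.53962636e-04 2.67860496e-05] [ 0.56127912 -1.1873769  -0.23902937]
```

View pics/w2.png

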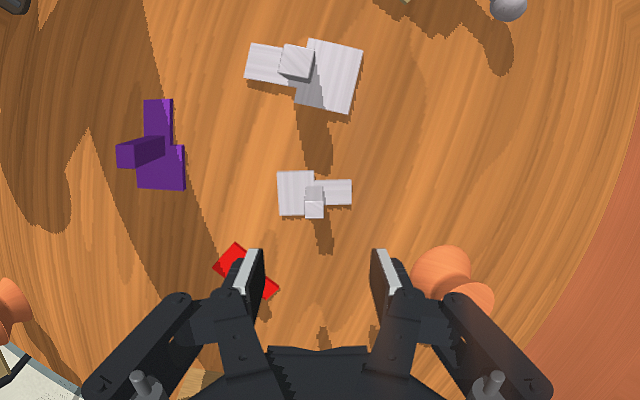

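The small keeper's post top is centred at about (314,209), nose tip mid (352,192), tail mid (278,194). I'll now work out the keeper from this view and the holder from the first wrist picture.

Run:
```python
from h import *
C=ctrl.calibration('wrist');C['cam_to_world']=np.load('w2cal.npy')
a=cv2.imread('pics/w2.png')
hsv=cv2.cvtColor(a,cv2.COLOR_BGR2HSV)
m=((hsv[...,1]<60)&(hsv[...,2]>110)).astype('u1')*255; m[:, :262]=0;m[:,365:]=0;m[:150]=0;m[235:]=0
c=max(cv2.findContours(m,0,2)[0],key=cv2.contourArea)
P=np.array([plane(C,u,v,.006,True)[:2] for u,v in c[:,0]])
print('bbox',cv2.boundingRect(c))
p=lambda u,v,z:plane(C,u,v,z,True)[:2]
po=p(314,209,.052);print('post',po,[p(*q,.052).round(4) for q in((305,201),(323,201),(323,217),(305,218))])
n=p(352,192,.006);k=p(278,194,.006);d=n-k;print('nose/tail',n,k,np.linalg.norm(d),np.degrees(np.arctan2(d[1],d[0])),'mid',(n+k)/2)
d=p(349,179,.006)-p(324,181,.006);print('edges yaw',np.degrees(np.arctan2(d[1],d[0])))
d=p(277,216,.006)-p(277,172,.006);print(np.degrees(np.arctan2(d[1],d[0])),np.linalg.norm(d))
C['cam_to_world']=np.load('w1cal.npy')
for z in(.062,.066):print('plunger',p(377,233,z),'lipscrews',[p(*q,z+.002).round(4) for q in((392,209),(404,220),(351,251),(364,261))])
s=ctrl.get_state();from scipy.spatial.transform import Rotation as R
M=R.from_quat(s['tcp_rot']).as_matrix();print('delta tool',M.T@(np.r_[po,0.0]-s['eef_pos']), 'midplate',M.T@(np.r_[(n+k)/2,0]-s['eef_pos']))
```

```text
bbox (277, 170, 75, 49)
post [ 0.53792756 -0.21691243] [array([ 0.5287, -0.2125]), array([ 0.5428, -0.2079]), array([ 0.5473, -0.2214]), array([ 0.5332, -0.2269])]
nose/tail [ 0.57257805 -0.20500949] [ 0.50439867 -0.22915008] 0.07232700644635988 19.4977591863287 mid [ 0.53848836 -0.21707979]
edges yaw 22.764387091352543
-74.39080296286727 0.04527303696409482
plunger [0.52056584 0.08203382] lipscrews [array([0.5254, 0.1143]), array([0.5436, 0.1063]), array([0.4997, 0.0532]), array([0.5187, 0.0451])]
plunger [0.51918744 0.0835341 ] lipscrews [array([0.5239, 0.1154]), array([0.5419, 0.1075]), array([0.4985, 0.055 ]), array([0.5174, 0.0471])]
delta tool [-0.00730229 -0.00377521  0.16271122] midplate [-0.00763432 -0.00329328  0.16271131]
```

>>> step_arm(motion=[{"offset": [-0.0075, -0.0035, 0.0], "twist": 0}, {"offset": [-0.0075, -0.0035, 0.03], "twist": 0}, {"offset": [-0.0075, -0.0035, 0.06], "twist": 0}, {"offset": [-0.0075, -0.0035, 0.09], "twist": 0}, {"offset": [-0.0075, -0.0035, 0.11], "twist": 0}, {"offset": [-0.0075, -0.0035, 0.12], "twist": 0}, {"offset": [-0.0075, -0.0035, 0.129], "twist": 0}, {"offset": [-0.0075, -0.0035, 0.129], "twist": 0}, {"offset": [-0.0075, -0.0035, 0.129], "twist": 0}])

```text
time: 3.5
eef_pos: [0.539, -0.2186, 0.0344]
tcp_rot: [0.589, 0.808, 0.0, 0.001]
contact_force: [0.4, 0.7, 0.5]
opening: 0.647
finger_force: 0.0
```

>>> step_arm(motion=[{"offset": [0, 0, 0], "twist": 0}, {"offset": [0, 0, 0], "twist": 0}, {"offset": [0, 0, 0], "twist": 0}, {"offset": [0, 0, 0], "twist": 0}, {"offset": [0, 0, 0], "twist": 0}, {"offset": [0, 0, 0], "twist": 0}, {"offset": [0, 0, 0], "twist": 0}, {"offset": [0, 0, 0], "twist": 0}], gripper=0.0, grip_force=70)

```text
time: 4.3
eef_pos: [0.539, -0.2187, 0.0344]
tcp_rot: [0.589, 0.808, 0.0, 0.001]
contact_force: [-0.1, 0.7, 5.4]
opening: 0.174
finger_force: 69.4
```

Run:
```python
from h import *
C=ctrl.calibration('wrist');a=ctrl.read_camera('wrist');cv2.imwrite('pics/w3.png',a)
s=ctrl.get_state();print(s['eef_pos'],s['tcp_rot'],s['contact_force'],s['opening']*.0854,s['finger_force'])
```

```text
[ 0.5389871  -0.21870598  0.0344161 ] [5.88583417e-01 8.08436005e-01 5.47664648e-05 8.86050865e-04] [-0.89951495 -0.05542619  5.45548991] 0.014913558036677635 69.42313313484192
```

>>> step_arm(motion=[{"offset": [0, 0, -0.01], "twist": 0}, {"offset": [0, 0, -0.03], "twist": 0}, {"offset": [0, 0, -0.06], "twist": 0}, {"offset": [0, 0, -0.09], "twist": 0}, {"offset": [0, 0, -0.11], "twist": 0}, {"offset": [0.01, 0.002, -0.12], "twist": 2}, {"offset": [0.03, 0.006, -0.12], "twist": 6}, {"offset": [0.06, 0.012, -0.12], "twist": 10}, {"offset": [0.09, 0.018, -0.12], "twist": 14}, {"offset": [0.12, 0.024, -0.12], "twist": 18}, {"offset": [0.15, 0.03, -0.12], "twist": 22}, {"offset": [0.17, 0.034, -0.12], "twist": 24}])

```text
time: 5.55
eef_pos: [0.5169, -0.0439, 0.1523]
tcp_rot: [0.744, 0.668, -0.001, -0.001]
contact_force: [0.3, -0.6, -2.6]
opening: 0.171
finger_force: 68.5
```

>>> step_arm(motion=[{"offset": [0.02, -0.004, 0], "twist": 2}, {"offset": [0.045, -0.01, 0], "twist": 5}, {"offset": [0.07, -0.016, 0], "twist": 8}, {"offset": [0.095, -0.022, 0], "twist": 11}, {"offset": [0.12, -0.028, 0], "twist": 14}, {"offset": [0.133, -0.031, 0.01], "twist": 15.5}, {"offset": [0.133, -0.031, 0.015], "twist": 15.5}, {"offset": [0.133, -0.031, 0.015], "twist": 15.5}, {"offset": [0.133, -0.031, 0.015], "twist": 15.5}])

```text
time: 6.45
eef_pos: [0.5015, 0.0888, 0.138]
tcp_rot: [0.827, 0.562, -0.0, -0.0]
contact_force: [0.7, 0.6, -2.3]
opening: 0.174
finger_force: 68.4
```

Run:
```python
from h import *
s=ctrl.get_state();C=ctrl.calibration('wrist');a=ctrl.read_camera('wrist');b=ctrl.read_camera('top')
np.save('w4cal.npy',C['cam_to_world'])
print(s['eef_pos'],s['tcp_rot'],s['contact_force'],s['wrist_torque'])
cv2.imwrite('pics/w4.png',a);cv2.imwrite('pics/top4.png',b)
cv2.imwrite('pics/w4c.png',cv2.resize(a[130:400,200:500],None,fx=2.2,fy=2.2,interpolation=cv2.INTER_CUBIC))
```

```text
[0.50154457 0.08883436 0.1380104 ] [ 8.27234105e-01  5.61857175e-01 -4.80396393e-04 -1.38975228e-04] [ 0.73381636  0.57348453 -2.33710332] [0.01933787 0.00744066 0.01165589]
```

View pics/w4c.png

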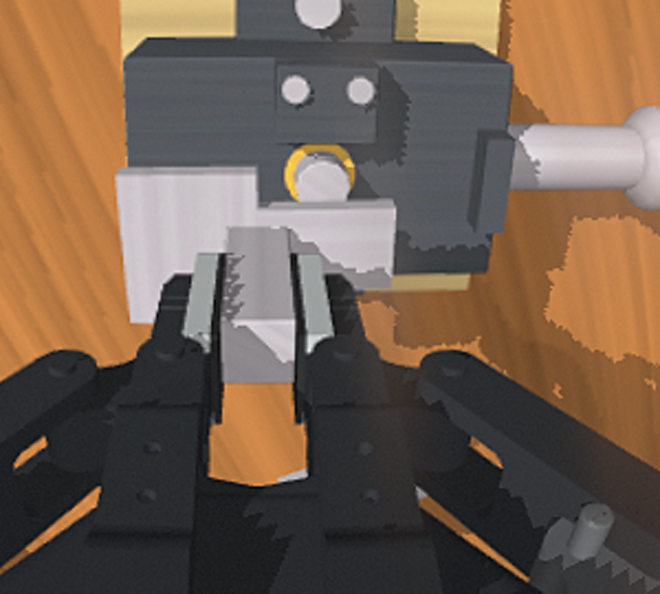

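The crop shows the keeper held level over the deck. The plunger top is at (323,179) and the far lip's screws are at (296,90) and (361,90). The deck's far top edge runs (128,60) to (510,68). Plate corners are at (117,172), (257,167), (393,200) and (393,290).

Run:
```python
from h import *
from scipy.spatial.transform import Rotation as R
C=ctrl.calibration('wrist');C['cam_to_world']=np.load('w4cal.npy')
e=np.array([0.50154,0.08883,0.1380]);M=R.from_quat([8.27234105e-01,5.61857175e-01,-4.8e-4,-1.39e-4]).as_matrix()
def q(u,v,z):
    w=plane(C,u/2.2+200-.27,v/2.2+130-.27,z,True);return (M.T@(w-e))[:2]*1000
u0,u1=.1036,.1096
K={'wfl':(117,172,u0),'wfr':(257,167,u0),'nbase':(257,208,u0),'ntipf':(393,200,u0),'ntipn':(393,290,u1),'wnl':(130,323,u1),'wfl_top':(119,178,u1),'posttop far L':(220,318,.1556),'posttop far R':(297,318,.1556)}
for k,v in K.items(): print(k,q(*v).round(1))
for D in(.050,.054):
  print('deck',D)
  H={'plunger':(323,179,D+.012),'scr1':(296,90,D+.016),'scr2':(361,90,D+.016),'edgeL':(128,60,D),'edgeR':(510,68,D),'edgenear R':(487,272,D),'stop top L':(474,230,D+.012),'stop far L':(480,132,D+.012)}
  for k,v in H.items(): print(k,q(*v).round(1))
```

```text
wfl [ 20.7 -38.1]
wfr [22.1 -1.4]
nbase [10.6 -1.4]
ntipf [12.7 34.8]
ntipn [-11.4  35.6]
wnl [-22.1 -36.9]
wfl_top [ 21.2 -36.4]
posttop far L [ 9.3 -8.5]
posttop far R [9.3 6.5]
deck 0.05
plunger [ 3.1 20. ]
scr1 [33.7 10.5]
scr2 [33.8 30.6]
edgeL [ 40.4 -44. ]
edgeR [38.6 85.1]
edgenear R [-39.6  85.7]
stop top L [-16.2  73.7]
stop far L [19.3 71.8]
deck 0.054
plunger [ 4.6 19.6]
scr1 [34.6 10.3]
scr2 [34.7 30. ]
edgeL [ 41.1 -43.3]
edgeR [39.4 83.5]
edgenear R [-37.4  84.1]
stop top L [-14.3  72.2]
stop far L [20.5 70.4]
```

>>> step_arm(motion=[{"offset": [0.0005, 0, 0.01], "twist": 0}, {"offset": [0.0005, 0, 0.022], "twist": 0}, {"offset": [0.0005, 0, 0.03], "twist": 0}, {"offset": [0.0005, 0, 0.034], "twist": 0}, {"offset": [0.0005, 0, 0.036], "twist": 0}, {"offset": [0.0005, 0, 0.036], "twist": 0}, {"offset": [0.0005, 0, 0.036], "twist": 0}])

```text
time: 7.25
eef_pos: [0.5022, 0.09, 0.1026]
tcp_rot: [0.827, 0.562, 0.0, 0.0]
contact_force: [-0.4, -0.1, -2.3]
opening: 0.175
finger_force: 68.4
```

>>> step_arm(motion=[{"offset": [0, 0, 0.001], "twist": 0}, {"offset": [0, 0, 0.002], "twist": 0}, {"offset": [0, 0, 0.003], "twist": 0}, {"offset": [0, 0, 0.004], "twist": 0}, {"offset": [0, 0, 0.005], "twist": 0}, {"offset": [0, 0, 0.006], "twist": 0}, {"offset": [0, 0, 0.006], "twist": 0}, {"offset": [0, 0, 0.006], "twist": 0}])

```text
time: 8.05
eef_pos: [0.5021, 0.09, 0.0968]
tcp_rot: [0.827, 0.562, 0.0, 0.0]
contact_force: [-2.7, 0.5, 5.6]
opening: 0.17
finger_force: 69.4
```

>>> step_arm(motion=[{"offset": [0, 0, 0.001], "twist": 0}, {"offset": [0, 0, 0.002], "twist": 0}, {"offset": [0, 0, 0.003], "twist": 0}, {"offset": [0, 0, 0.004], "twist": 0}, {"offset": [0, 0, 0.005], "twist": 0}, {"offset": [0, 0, 0.006], "twist": 0}, {"offset": [0, 0, 0.006], "twist": 0}, {"offset": [0, 0, 0.006], "twist": 0}])

```text
time: 8.85
eef_pos: [0.5022, 0.0901, 0.0913]
tcp_rot: [0.827, 0.562, -0.0, 0.0]
contact_force: [-5.2, -0.0, 7.5]
opening: 0.175
finger_force: 69.9
```

>>> step_arm(motion=[{"offset": [0, 0, 0.001], "twist": 0}, {"offset": [0, 0, 0.002], "twist": 0}, {"offset": [0, 0, 0.003], "twist": 0}, {"offset": [0, 0, 0.003], "twist": 0}, {"offset": [0, 0, 0.003], "twist": 0}])

```text
time: 9.35
eef_pos: [0.5022, 0.0901, 0.0886]
tcp_rot: [0.827, 0.562, -0.0, -0.0]
contact_force: [-5.5, -0.1, 9.6]
opening: 0.177
finger_force: 70.1
```

Run:
```python
from h import *
s=ctrl.get_state();C=ctrl.calibration('wrist');a=ctrl.read_camera('wrist');np.save('w5cal.npy',C['cam_to_world'])
cv2.imwrite('pics/w5c.png',cv2.resize(a[130:400,200:500],None,fx=2.2,fy=2.2,interpolation=cv2.INTER_CUBIC))
print(s['eef_pos'],s['contact_force'],s['wrist_torque'])
```

```text
[0.50219361 0.09009176 0.08861575] [-5.48564714 -0.06477422  9.57342007] [ 0.00148971  0.83548099 -0.01275537]
```

View pics/w5c.png

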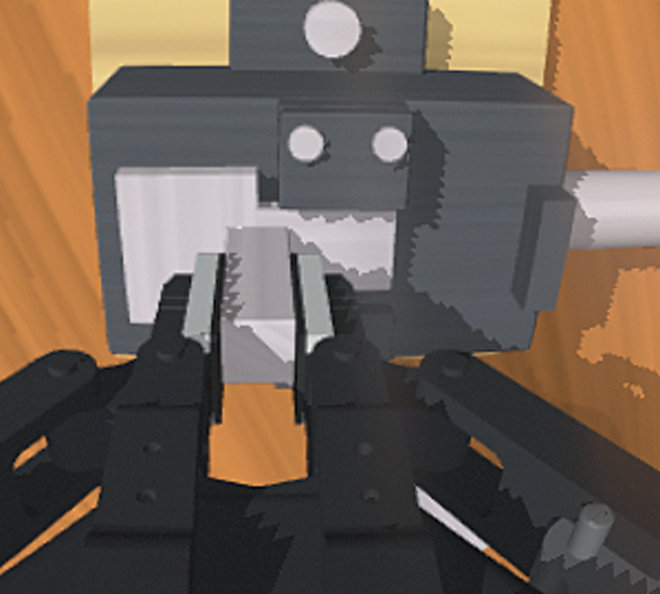

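The keeper is lying over the plunger, with its wide part (right edge at 257) still behind the lip (from 278). I'll check the lateral alignment with these edges.

Run:
```python
from h import *
from scipy.spatial.transform import Rotation as R
C=ctrl.calibration('wrist');C['cam_to_world']=np.load('w5cal.npy')
s=ctrl.get_state();e=s['eef_pos'];M=R.from_quat(s['tcp_rot']).as_matrix()
def q(u,v,z):
    w=plane(C,u/2.2+200-.27,v/2.2+130-.27,z,True);return (M.T@(w-e))[:2]*1000
u0=e[2]-.0344;D=.051
for k,v in {'wfl':(117,172,u0),'wfr':(257,167,u0),'ntipn':(393,290,u0+.006),'wnl':(130,323,u0+.006),
 'dfl':(90,103,D),'dfr':(570,105,D),'dnl':(108,352,D),'dnr':(530,350,D),'lip inner L':(282,208,D+.014),'lip inner R':(404,210,D+.014),'lip outer L':(279,112,D+.014),'lipR outer':(410,112,D+.014),'stopL n':(528,308,D+.012),'stop L f':(532,186,D+.012)}.items(): print(k,q(*v).round(1))
print(u0)
```

```text
wfl [ 20.7 -38.1]
wfr [22.1 -1.4]
ntipn [-11.4  35.6]
wnl [-22.1 -36.9]
dfl [ 38.6 -44.9]
dfr [38.7 84.5]
dnl [-39.  -46.9]
dnr [-41.2  85.2]
lip inner L [15.2  4.8]
lip inner R [14.4 35.4]
lip outer L [39.7  3.8]
lipR outer [39.8 35.1]
stopL n [-17.6  75.5]
stop L f [19.7 70.4]
0.054234054863324985
```

>>> step_arm(motion=[{"offset": [0, 0, 0.0007], "twist": 0}, {"offset": [0, 0, 0.0013], "twist": 0}, {"offset": [0, 0, 0.002], "twist": 0}, {"offset": [0, 0, 0.002], "twist": 0}, {"offset": [0, 0, 0.002], "twist": 0}])

```text
time: 9.9
eef_pos: [0.5022, 0.0901, 0.0875]
tcp_rot: [0.827, 0.562, -0.0, -0.0]
contact_force: [-8.1, 0.5, 14.5]
opening: 0.174
finger_force: 70.9
```

>>> step_arm(motion=[{"offset": [0, 0, 0.0005], "twist": 0}, {"offset": [0, 0.001, 0.0008], "twist": 0}, {"offset": [0, 0.002, 0.0008], "twist": 0}, {"offset": [0, 0.003, 0.0008], "twist": 0}, {"offset": [0, 0.004, 0.0008], "twist": 0}, {"offset": [0, 0.004, 0.0008], "twist": 0}])

```text
time: 10.5
eef_pos: [0.5062, 0.0893, 0.0874]
tcp_rot: [0.827, 0.562, 0.0, -0.001]
contact_force: [-9.1, 1.5, 17.4]
opening: 0.172
finger_force: 71.1
```

>>> step_arm(motion=[{"offset": [0, 0.001, 0], "twist": 0}, {"offset": [0, 0.002, 0], "twist": 0}, {"offset": [0, 0.003, 0], "twist": 0}, {"offset": [0, 0.004, 0], "twist": 0}, {"offset": [0, 0.005, 0], "twist": 0}, {"offset": [0, 0.006, 0], "twist": 0}, {"offset": [0, 0.006, 0], "twist": 0}])

```text
time: 11.2
eef_pos: [0.5119, 0.0873, 0.0875]
tcp_rot: [0.827, 0.562, 0.001, -0.001]
contact_force: [-9.1, 3.4, 18.0]
opening: 0.171
finger_force: 71.1
```

>>> step_arm(motion=[{"offset": [0, 0.0015, 0], "twist": 0}, {"offset": [0, 0.003, 0], "twist": 0}, {"offset": [0, 0.0045, 0], "twist": 0}, {"offset": [0, 0.006, 0], "twist": 0}, {"offset": [0, 0.0075, 0], "twist": 0}, {"offset": [0, 0.009, 0], "twist": 0}, {"offset": [0, 0.0105, 0], "twist": 0}, {"offset": [0, 0.012, 0], "twist": 0}, {"offset": [0, 0.012, 0], "twist": 0}])

```text
time: 12.1
eef_pos: [0.5231, 0.0829, 0.0875]
tcp_rot: [0.827, 0.562, 0.001, -0.001]
contact_force: [-8.1, 3.9, 16.9]
opening: 0.174
finger_force: 71.0
```

>>> step_arm(motion=[{"offset": [0, 0.0015, 0], "twist": 0}, {"offset": [0, 0.003, 0], "twist": 0}, {"offset": [0, 0.0045, 0], "twist": 0}, {"offset": [0, 0.006, 0], "twist": 0}, {"offset": [0, 0.0075, 0], "twist": 0}, {"offset": [0, 0.009, 0], "twist": 0}, {"offset": [0, 0.0105, 0], "twist": 0}, {"offset": [0, 0.012, 0], "twist": 0}, {"offset": [0, 0.012, 0], "twist": 0}])

```text
time: 13.0
eef_pos: [0.5339, 0.0785, 0.0876]
tcp_rot: [0.827, 0.562, 0.0, -0.001]
contact_force: [-8.5, 3.0, 18.1]
opening: 0.168
finger_force: 71.1
```

>>> step_arm(motion=[{"offset": [0, 0.0005, 0], "twist": 0}, {"offset": [0, 0.001, 0], "twist": 0}, {"offset": [0, 0.0015, 0], "twist": 0}, {"offset": [0, 0.002, 0], "twist": 0}, {"offset": [0, 0.0025, 0], "twist": 0}, {"offset": [0, 0.003, 0], "twist": 0}, {"offset": [0, 0.003, 0], "twist": 0}])

```text
time: 13.7
eef_pos: [0.5364, 0.0775, 0.0876]
tcp_rot: [0.827, 0.562, -0.0, -0.001]
contact_force: [-10.2, 3.4, 18.4]
opening: 0.173
finger_force: 71.3
```

>>> step_arm(motion=[{"offset": [0, 0.0004, 0], "twist": 0}, {"offset": [0, 0.0008, 0], "twist": 0}, {"offset": [0, 0.001, 0], "twist": 0}])

```text
time: 14.0
eef_pos: [0.5372, 0.0772, 0.0876]
tcp_rot: [0.827, 0.562, -0.0, -0.002]
contact_force: [-10.2, 3.9, 20.0]
opening: 0.172
finger_force: 71.3
```

>>> step_arm(motion=[{"offset": [0, 0.0004, 0], "twist": 0}, {"offset": [0, 0.0008, 0], "twist": 0}, {"offset": [0, 0.0008, 0], "twist": 0}])

```text
time: 14.3
eef_pos: [0.538, 0.0769, 0.0876]
tcp_rot: [0.827, 0.562, -0.0, -0.001]
contact_force: [-9.0, 3.5, 19.2]
opening: 0.171
finger_force: 71.3
```

>>> step_arm(motion=[{"offset": [0, 0.0004, 0], "twist": 0}, {"offset": [0, 0.0008, 0], "twist": 0}, {"offset": [0, 0.0008, 0], "twist": 0}])

```text
time: 14.6
eef_pos: [0.5387, 0.0766, 0.0876]
tcp_rot: [0.827, 0.562, -0.0, -0.002]
contact_force: [-9.7, 3.6, 19.0]
opening: 0.177
finger_force: 71.3
```

>>> step_arm(motion=[{"offset": [0, 0.0004, 0], "twist": 0}, {"offset": [0, 0.0008, 0], "twist": 0}, {"offset": [0, 0.0008, 0], "twist": 0}])

```text
time: 14.9
eef_pos: [0.5388, 0.0766, 0.0876]
tcp_rot: [0.827, 0.562, -0.001, -0.002]
contact_force: [-12.2, 4.5, 20.8]
opening: 0.175
finger_force: 71.5
```

>>> step_arm(motion=[{"offset": [0, 0.0003, 0], "twist": 0}, {"offset": [0, 0.0005, 0], "twist": 0}, {"offset": [0, 0.0005, 0], "twist": 0}])

```text
time: 15.2
eef_pos: [0.5389, 0.0765, 0.0877]
tcp_rot: [0.827, 0.562, -0.001, -0.003]
contact_force: [-11.8, 4.8, 21.4]
opening: 0.177
finger_force: 71.6
```

>>> step_arm(motion=[{"offset": [0, 0.0002, -0.0003], "twist": 0}, {"offset": [0, 0.0004, -0.0006], "twist": 0}, {"offset": [0, 0.0004, -0.0006], "twist": 0}])

```text
time: 15.5
eef_pos: [0.5389, 0.0765, 0.0877]
tcp_rot: [0.827, 0.562, -0.002, -0.003]
contact_force: [-12.5, 5.1, 19.6]
opening: 0.17
finger_force: 71.4
```

Run:
```python
from h import *
s=ctrl.get_state();C=ctrl.calibration('wrist');a=ctrl.read_camera('wrist');np.save('w6cal.npy',C['cam_to_world'])
cv2.imwrite('pics/w6c.png',cv2.resize(a[130:400,200:500],None,fx=2.2,fy=2.2,interpolation=cv2.INTER_CUBIC))
print(s['eef_pos'],s['contact_force'],s['wrist_torque'],s['time'])
```

```text
[0.5389472  0.07648994 0.08773868] [-12.54898832   5.12673572  19.63047982] [ 0.90496133  2.32167463 -0.01787246] 15.5
```

View pics/w6c.png

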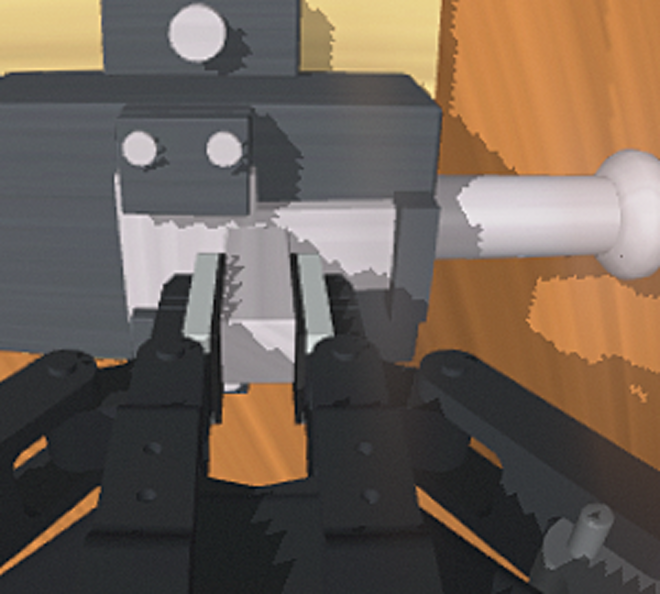

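The nose tip (393) now meets the end stop's face (395), and the axial force has risen by about 3 N. I'll ease off a little and then let go.

>>> step_arm(motion=[{"offset": [0, -0.0003, 0], "twist": 0}, {"offset": [0, -0.0006, -0.0003], "twist": 0}, {"offset": [0, -0.0008, -0.0006], "twist": 0}, {"offset": [0, -0.0008, -0.0008], "twist": 0}])

```text
time: 15.95
eef_pos: [0.5389, 0.0765, 0.0877]
tcp_rot: [0.827, 0.562, -0.001, -0.002]
contact_force: [-7.2, 4.5, 14.0]
opening: 0.173
finger_force: 70.5
```

Still seated at the same place with lower load. Opening now.

>>> step_arm(motion=[{"offset": [0, 0, 0], "twist": 0}, {"offset": [0, 0, 0], "twist": 0}, {"offset": [0, 0, 0], "twist": 0}, {"offset": [0, 0, 0], "twist": 0}, {"offset": [0, 0, 0], "twist": 0}], gripper=0.04)

```text
time: 16.45
eef_pos: [0.5395, 0.0749, 0.0856]
tcp_rot: [0.827, 0.562, -0.0, -0.0]
contact_force: [-0.5, 0.2, -1.0]
opening: 0.468
finger_force: 0.0
```

>>> step_arm(motion=[{"offset": [0, 0, -0.005], "twist": 0}, {"offset": [0, 0, -0.015], "twist": 0}, {"offset": [0, 0, -0.03], "twist": 0}, {"offset": [0, 0, -0.05], "twist": 0}, {"offset": [0, 0, -0.075], "twist": 0}, {"offset": [0, 0, -0.09], "twist": 0}, {"offset": [0, 0, -0.09], "twist": 0}, {"offset": [0, 0, -0.09], "twist": 0}, {"offset": [0, 0, -0.09], "twist": 0}])

```text
time: 17.35
eef_pos: [0.5387, 0.0751, 0.1746]
tcp_rot: [0.827, 0.562, -0.001, -0.001]
contact_force: [-0.1, -1.0, 0.0]
opening: 0.466
finger_force: 0.0
```

Run:
```python
from h import *
s=ctrl.get_state();C=ctrl.calibration('wrist');a=ctrl.read_camera('wrist');np.save('w7cal.npy',C['cam_to_world'])
cv2.imwrite('pics/w7c.png',cv2.resize(a[130:400,200:500],None,fx=2.2,fy=2.2,interpolation=cv2.INTER_CUBIC))
print(s['eef_pos'],s['contact_force'],s['opening'],s['time'])
```

```text
[0.5386847  0.07507848 0.17455355] [-0.10374598 -0.95760675  0.02634658] 0.4656839594772334 17.35
```

View pics/w7c.png

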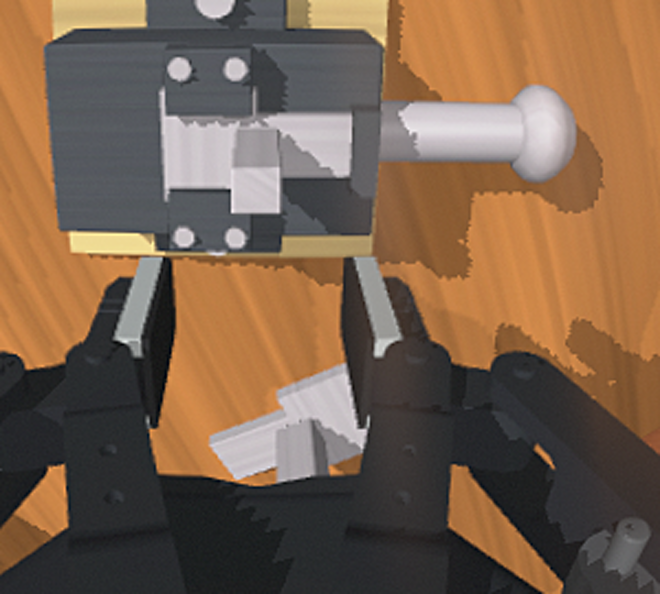

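The keeper sits under both lips with its nose at the stop face (352,130), its post top is at (256,190), and the fingers are clear. Handing it in.

Run:
```python
from plant import ctrl
print(ctrl.sign_off())
```

```text
the job is handed in; nothing more can be done
None
```

The keeper is home under both lips with its nose against the end stop, the fingers have let go and are clear, and the job was handed in at about 17.4 s; no verdict came back.

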